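Roll the steel column into its V-block and seat it against the stop

ROBOT

A 6-joint arm with a two-finger parallel gripper is mounted at the origin on a cart in front of the work surface, level with it; the furniture and walls round the work are solid. World frame = base frame: x ahead of the robot, y to its left, z up, the work surface at z = 0. Lengths are in m, angles in rad, forces in N, time in s.
With the tool pointing down it reaches from about 0.275 to 0.75 m from the base axis. Payload 10.2 kg.
Tool frame: the origin (TCP) lies on the centre line of the jaws, within the pads' length; the fingertips stand 25 mm ahead of it and the grasp point (between the pads) lies 6 mm ahead of it; x points along the fingers, z is the direction in which the jaws open and shut, and the axes are right-handed (so a half turn about x gives the same grasp; the last joint's range is limited). The gripper opens to 85 mm and grips with 20 to 120 N. Pads are 22 mm wide; open, the fingers measure 114 mm over their backs; the gripper's body (76 mm by 85 mm) begins 54 mm behind the grasp point. The pads swing forward as they close: fully open they stand 13 mm farther back than shut.
Start: joints at [1.015, 0.313, 1.498, -0, 1.331, -0.223], TCP at [0.172, 0.496, 0.256] pointing down, gripper open.
Joint ranges: [-2.94, 2.94], [-0.97, 2.17], [0.19, 2.56], [-1.23, 4.37], [0.02, 3.11], [-2.88, 2.88]. Speed limits (rad/s): [2.39, 2.39, 3.01, 3.14, 3.14, 3.14].

INTERFACE

Orientations are given as a unit quaternion [w, x, y, z].
In Python, from station import * gives the robot as it stands.
- The arm moves only by the tool move_arm, never from a script. Its argument "increments" is a list of rows, each a list of 7 numbers: the finger opening in m, from 0 to 0.0854, then the shift along the tool's x, y, z in m, then the turn, a rotation vector about the tool's x, y, z in degrees. In form: [[fingers, tx, ty, tz, wx, wy, wz], ...]. A call has 1 to 12 rows; each row shifts and turns the commanded pose from where the row before left it, along the tool's axes as they then stand; what a row does not reach is not made up. A row lasts 1/12 s, in which the tool goes at most 41.7 mm and 7.16 degrees, less where a joint would pass 70% of its speed; a pose out of reach is approached as far as the arm can. A call with a gripper value outside its range is refused whole. The fingers move at their own pace and stop on an object; "force" is the grip in N (left out, the last holds). Time passes only in rows, so rows that do not move let the fingers close. It gives the time, the measured TCP pose, the force and the opening at its end, in the units of the state.
- sense(): the state, without advancing time (a new reading comes with each control period).
- grab_frame(name): name is "scene" or "top" or "wrist"; returns a dict with "image" (384x512x3 uint8, red, green, blue), "fx", "fy", "cx", "cy" (pixels), "rvec" (rotation vector, rad) and "tvec" (3), from world to camera coordinates, as OpenCV has them. Camera axes: x right, y down, z forward; pixel columns grow to the right and rows downward; lengths in m; the calibration is good to about 2 mm. A picture is of the moment at which its call begins. There is no depth.
- finish_job(): hands the job in, once; it reports no verdict.
The state is a dict: "clock": time; "q": joint angles; "qvel": joint speeds; "joint_torque": joint torques, N m; "position": TCP position; "eef_rot": TCP orientation; "wrist_force": force on the tool from outside, world axes, zero at the start; "torque": the same for the moment, N m; "grip_width": finger opening in m.
Only numpy, scipy, OpenCV 4.12 (cv2) and the standard library are available. Lean on these libraries where they do the work, as an engineer would, in place of code of your own. Each camera call takes 0.05 s, during which the arm holds its last target. There are 200 camera calls.

TASK

Roll the thick steel column along the bench with your fingertips, over the ramp and into the groove of the grey V-block, then push it lengthwise along the groove until its end touches the end stop, and let go. The column is only rolled and pushed, never picked up or carried, and the beaker and the two vials beside the block stay where they stand.

Things in the scene. Friction and masses are not known exactly. Their poses are not given: they have to be found in the camera images.
- column: Polished steel cylinder (column), 40 mm in diameter, 130 mm long, 0.35 to 0.65 kg, flat ends. Origin at its middle, on its axis; its own x is the cylinder's axis, y and z turn as it rolls. It lies on the bench on the ramp side of the V-block, within 9 degrees of parallel to the groove, and rolls easily (after a push at 0.1 m/s it rolls on by 1 to 2 cm). Friction with everything is low, about 0.35.
- v_block: Grey plastic V-block fixed to the bench: 170 mm along the groove (its x, -85 to +85 mm), 106 mm across (its y, -58 to +48 mm). Origin at bench height below the groove's bottom line (which is 2 mm up); z up. Entry ramp on its -y side, end stop at its +x end, -x end open. The column enters by rolling in the block's +y direction.
- crest (a point): Top of the entry ramp, mid-length of the block: 14.5 mm towards -y from the groove's bottom line and 9 mm above the bench; axes as the V-block's. The ramp rises to it over 42 mm (12 degrees); beyond it the near flank falls at 30 degrees to the groove bottom, and the far flank rises at 30 degrees to a flat land 21 mm high.
- seat (a point): Point on the face of the end stop (a plate 36 mm high, 60 mm wide, 10 mm thick), on the axis of a seated column: 75 mm along x and 25.1 mm up from the V-block's origin, axes as the V-block's. A column that is home has its middle 65 mm from here along -x.
- scint_vial_1: Bystander: small glass vial with a white cap, standing, 27 mm in diameter, 60 mm high; origin at the centre of its underside.
- scint_vial_2: Bystander: a second vial of the same kind, 27 mm in diameter, 60 mm high; origin at the centre of its underside.
- beaker_50: Bystander: small glass beaker, 44 x 51 mm, 61 mm high; origin at the centre of its underside.

How it is judged:
By the outcome, as a careful person would: the job done as asked, in the order asked, and still so for the second after the job is handed in, with the robot touching nothing.
It also fails if it takes over 53 s, if anything falls off the work surface, if the arm or the gripper's body presses on something with over 40 N, if the wrist force passes 120 N, or if a joint passes its speed limit or range.

## Working session

There is one attempt and no reset: what is moved stays moved. The work goes in short steps, Python scripts to look and compute and a tool call to move; the robot and the scene stay as the last step left them, time stands still between calls to the robot, and variables do not carry over. Pictures are saved under pics/ and viewed, about 8 in all and at most 12, crops included, and the job is handed in when it is done.

Besides the shell and the picture viewer there is one more tool, called after ">>>" in YAML: its name, and indented under it one key for each argument. move_arm: Moves the arm, as the interface text tells. Its arguments: {"type":"object","properties":{"increments":{"type":"array"},"force":{"type":"number"}},"required":["increments"]}

```bash
mkdir -p pics
cat > h.py <<'E'
from station import *
import numpy as np, cv2
from scipy.spatial.transform import Rotation as R
def snap(n,f,crop=None,s=1):
    g=grab_frame(n); im=g["image"][:,:,::-1]
    np.savez(f"pics/{f}.npz",**{k:np.array(v) for k,v in g.items()})
    if crop: a,b,c,d=crop; im=im[b:d,a:c]
    if s!=1: im=cv2.resize(im,None,fx=s,fy=s,interpolation=cv2.INTER_CUBIC)
    cv2.imwrite(f"pics/{f}.png",im)
def ray(g,u,v,z):
    Rm=cv2.Rodrigues(np.array(g["rvec"],float))[0]; t=np.array(g["tvec"],float).ravel()
    d=Rm.T@np.array([(u-g["cx"])/g["fx"],(v-g["cy"])/g["fy"],1]); c=-Rm.T@t
    return c+d*(z-c[2])/d[2]
def proj(g,P):
    Rm=cv2.Rodrigues(np.array(g["rvec"],float))[0]; t=np.array(g["tvec"],float).ravel()
    p=(Rm@np.atleast_2d(P).T).T+t
    return np.c_[g["fx"]*p[:,0]/p[:,2]+g["cx"],g["fy"]*p[:,1]/p[:,2]+g["cy"]]
E
python3 - <<'E'
from h import *
snap("top","top0",None,1.5); snap("scene","sc0",None,1.5)
s=sense(); print(s)
for f in("top0","sc0"):
    g=np.load(f"pics/{f}.npz"); print(g["fx"],g["cx"],g["rvec"],-cv2.Rodrigues(g["rvec"])[0].T@g["tvec"].ravel())
E
```

```text
{'clock': 0.1, 'q': array([ 1.01458234e+00,  3.13372817e-01,  1.49834835e+00,  6.43045034e-06,
        1.33097626e+00, -2.23369196e-01]), 'qvel': array([ 0.00087693, -0.00103743, -0.00109853,  0.00015269,  0.00322269,
        0.0002303 ]), 'joint_torque': array([ 2.07828940e-03, -4.12902832e+01, -2.60140157e+01, -1.52420639e-04,
        3.07759343e-03, -4.30683269e-05]), 'position': array([0.17142545, 0.49602044, 0.25580795]), 'eef_rot': array([ 0.57555843, -0.41041223,  0.57628099,  0.41011525]), 'wrist_force': array([-0.23248503,  0.02590111, -1.20028585]), 'torque': array([ 0.01493959, -0.04552018,  0.0009909 ]), 'grip_width': 0.08538816842708988}
392.6134975227189 253.05626178317075 [ 2.25539385 -1.95398078  0.20170212] [0.49740313 0.19596272 0.87287471]
363.1549054692889 258.2751052986579 [ 1.86813794 -1.10490922  0.64751539] [-0.01117612 -0.15100167  0.46294563]
```

View pics/top0.png

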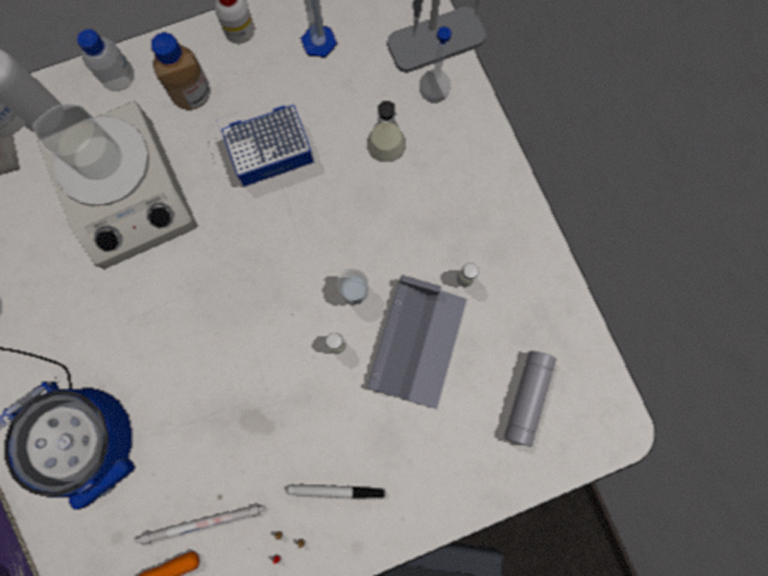

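View pics/sc0.png

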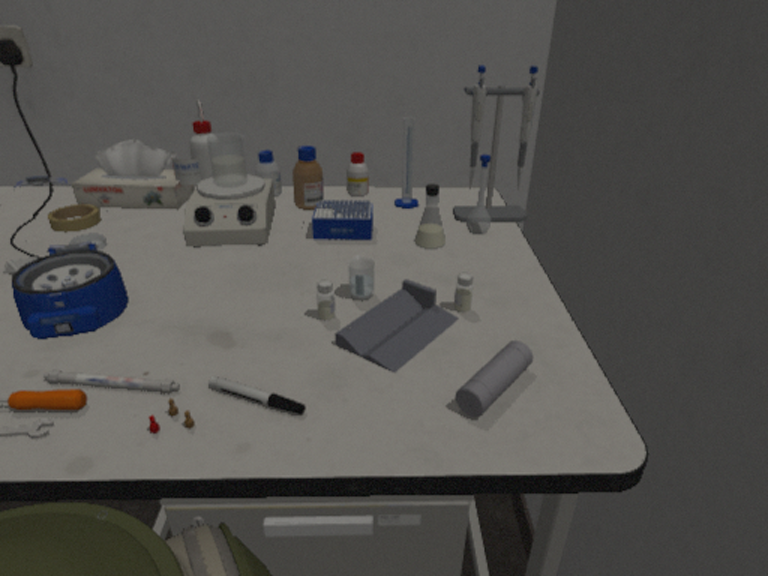

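The top view shows the column at about (531,398) px at 1.5x, the block at about (418,343), its end stop at the upper end, vials at (334,343) and (469,273), and the beaker at (352,290). I'll enlarge this.

Run:
```python
from h import *
g=np.load("pics/top0.npz"); im=g["image"][175:310,205:385,::-1]
cv2.imwrite("pics/c1.png",cv2.resize(im,None,fx=4.4,fy=4.4,interpolation=cv2.INTER_CUBIC))
```

```text
(no output)
```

View pics/c1.png

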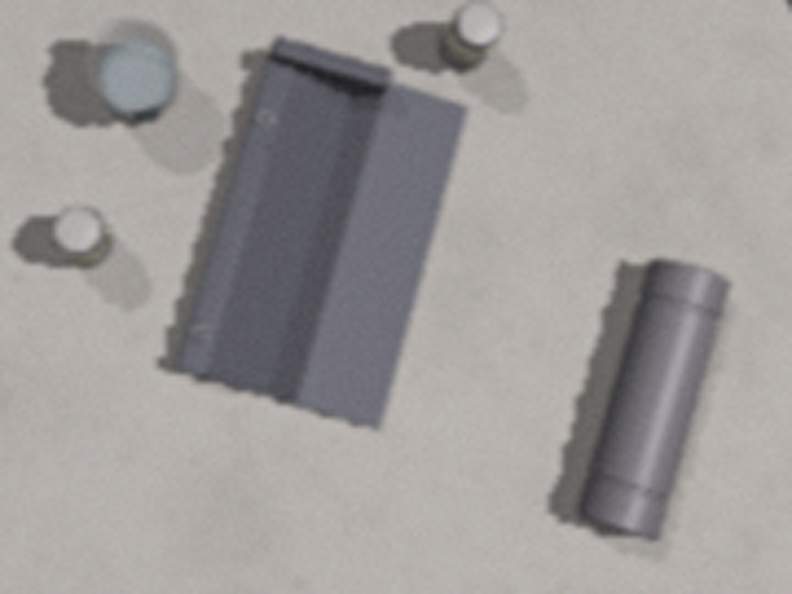

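```bash
cat > fit.py <<'E'
from h import *
from scipy.optimize import least_squares
g=dict(np.load("pics/top0.npz"))
def full(p): return np.array(p)/4.4+[205,175]-0.4
pts=full([(467,107),(380,428),(300,403),(182,372)])
loc=np.array([[.085,-.058,0],[-.085,-.058,0],[-.085,-.0145,.009],[-.085,.048,.021]])
def pose(p,l): 
    c,s=np.cos(p[2]),np.sin(p[2]); return l@np.array([[c,s,0],[-s,c,0],[0,0,1]])+[p[0],p[1],0]
r=least_squares(lambda p:(proj(g,pose(p,loc))-pts).ravel(),[.45,.02,0])
B=r.x; print("block",B,np.degrees(B[2]),r.fun.round(1))
st=np.array([[.085,.03,.036],[.085,-.03,.036],[.075,-.03,.036]])
print("stop pred crop",((proj(g,pose(B,st))-[205,175]+.4)*4.4).round())
cp=full([(650,262),(728,285),(583,515),(658,540)])
th=np.linspace(0,2*np.pi,60)
def cyl(p):
    l=np.vstack([np.c_[np.full(60,x),.02*np.cos(th),.02+.02*np.sin(th)] for x in(-.065,.065)])
    return cv2.convexHull(proj(g,pose(p,l)).astype(np.float32))
A,Bm=ray(g,*full((689,272)),.02),ray(g,*full((621,527)),.02)
p0=np.r_[(A+Bm)[:2]/2,np.arctan2(*(A-Bm)[1::-1])]
# corners extents: match the four silhouette side/end lines via rotated rect
def f(p):
    b=cv2.boxPoints(cv2.minAreaRect(cyl(p))); 
    return np.concatenate([b[np.argmin(np.linalg.norm(b-q,axis=1))]-q for q in cp])
r=least_squares(f,p0,diff_step=1e-3); C=r.x
print("len",np.linalg.norm(A-Bm),"p0",p0,"fit",C,np.degrees(C[2]),r.fun.round(1))
c,s=np.cos(B[2]),np.sin(B[2]); d=C[:2]-B[:2]
print("column in block frame",[c*d[0]+s*d[1],-s*d[0]+c*d[1]],np.degrees(C[2]-B[2]))
for n,q in(("vial1",(478,22)),("vial2",(80,230)),):
    w=ray(g,*full(q),.06)[:2]-B[:2]; print(n,w+B[:2],"block frame",c*w[0]+s*w[1],-s*w[0]+c*w[1])
w=ray(g,*full((137,85)),.03)[:2]-B[:2]; print("beaker",w+B[:2],"bf",c*w[0]+s*w[1],-s*w[0]+c*w[1])
R0=R.from_quat(np.roll(sense()["eef_rot"],-1)).as_matrix(); print(R0.round(3))
E
python3 fit.py
```

```text
block [ 0.59682535  0.15522847 -0.1327194 ] -7.604261729651666 [ 0.2 -0.6  0.9  0.5  0.   0.6 -1.1 -0.5]
stop pred crop [[306.  44.]
 [423.  76.]
 [418.  95.]]
len 0.12768762596271385 p0 [ 0.53872391 -0.01756288 -0.16993422] fit [ 0.53736483 -0.01684036 -0.17232545] -9.873520927911391 [-0.1 -1.6  1.3 -1.6 -1.6  1.7  0.5  1.3]
column in block frame [np.float64(-0.036167715395278965), np.float64(-0.1784240266223171)] -2.2692591982597246
vial1 [0.70228952 0.09365018] block frame 0.11268535029704022 -0.04708066542111668
vial2 [0.57553547 0.26806192] block frame -0.036033913168310144 0.10902386773366145
beaker [0.65369789 0.25405858] bf 0.04329418862893939 0.10548691523016628
[[-0.001 -0.945  0.327]
 [-0.001  0.327  0.945]
 [-1.     0.    -0.001]]
```

>>> move_arm:
  increments:
    - [0.085,0.003,-0.031,-0.025,0,0,0]
    - [0.085,0.003,-0.031,-0.025,0,0,0]
    - [0.085,0.003,-0.031,-0.025,0,0,0]
    - [0.085,0.003,-0.031,-0.025,0,0,0]
    - [0.085,0.003,-0.031,-0.025,0,0,0]
    - [0.085,0.003,-0.031,-0.025,0,0,0]
    - [0.085,0.003,-0.031,-0.025,0,0,0]
    - [0.085,0.003,-0.031,-0.025,0,0,0]
    - [0.085,0.003,-0.031,-0.025,0,0,0]
    - [0.085,0.003,-0.031,-0.025,0,0,0]
    - [0.085,0.003,-0.031,-0.025,0,0,0]
    - [0.085,0.003,-0.031,-0.025,0,0,0]

```text
clock: 1.1
position: [0.4256, 0.0892, 0.2201]
eef_rot: [0.576, -0.41, 0.576, 0.41]
wrist_force: [1.1, 0.8, 0.2]
grip_width: 0.0848
```

>>> move_arm:
  increments:
    - [0.085,0.003,-0.031,-0.025,0,0,0]
    - [0.085,0.003,-0.031,-0.025,0,0,0]
    - [0.085,0.003,-0.031,-0.025,0,0,0]
    - [0.085,0.003,-0.031,-0.025,0,0,0]
    - [0.085,0.003,-0.031,-0.025,0,0,0]

```text
clock: 1.52
position: [0.5313, -0.0796, 0.2048]
eef_rot: [0.576, -0.41, 0.576, 0.41]
wrist_force: [0.9, 0.8, 0.9]
grip_width: 0.085
```

>>> move_arm:
  increments:
    - [0.085,0,0,0,6.75,0,0]
    - [0.085,0,0,0,6.75,0,0]
    - [0.085,0,0,0,6.75,0,0]
    - [0.085,0,0,0,6.75,0,0]
    - [0.085,0,0,0,6.75,0,0]
    - [0.085,0,0,0,6.75,0,0]
    - [0.085,0,0,0,6.75,0,0]
    - [0.085,0,0,0,6.75,0,0]
    - [0.085,0,0,0,6.75,0,0]
    - [0.085,0,0,0,6.75,0,0]
    - [0.085,0,0,0,6.75,0,0]
    - [0.085,0,0,0,6.5,0,0]

```text
clock: 2.52
position: [0.5306, -0.0776, 0.2049]
eef_rot: [0.704, 0.063, 0.705, -0.062]
wrist_force: [0.1, -0.6, -0.0]
grip_width: 0.0852
```

Run:
```python
from h import *
s=sense(); print(s["clock"],s["position"],s["q"].round(2)); M=R.from_quat(np.roll(s["eef_rot"],-1)).as_matrix(); print(M.round(3))
C=np.array([.538,-.0172]); d=C-s["position"][:2]
print("column rel TCP in tool y,z:",M[:2,1]@d,M[:2,2]@d)
snap("wrist","w1",None,1.5)
```

```text
2.5167 [ 0.5306053  -0.07756262  0.20493387] [-0.36  0.38  1.54 -0.    1.22 -0.19]
[[-0.001  0.176  0.984]
 [ 0.     0.984 -0.176]
 [-1.     0.    -0.001]]
column rel TCP in tool y,z: 0.06072108286705705 -0.0033581383541550986
```

View pics/w1.png

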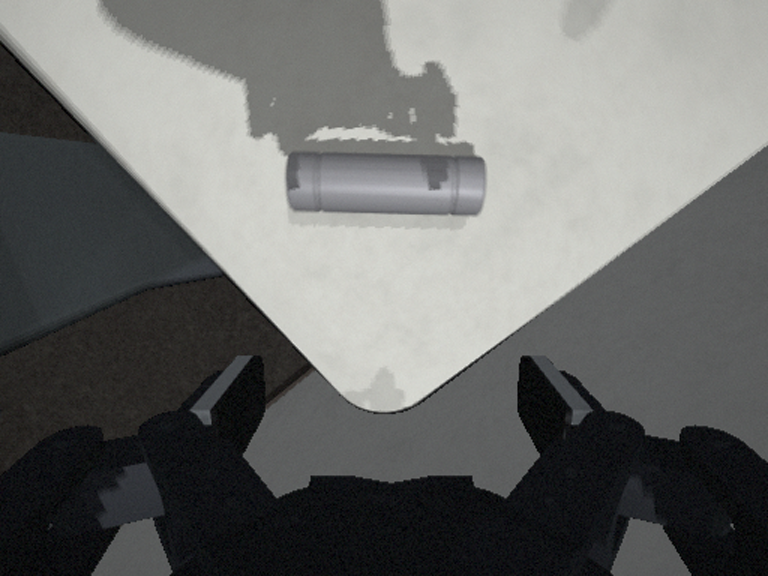

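Run:
```python
from h import *
g=dict(np.load("pics/w1.npz")); s=sense(); M=R.from_quat(np.roll(s["eef_rot"],-1)).as_matrix(); T=s["position"]
for x in(.01,.012,.02,.025): print(x,[(proj(g,T+M@np.array([x,y,z]))[0]*1.5).round() for y in(.011,-.011) for z in(-.0425,.0425)])
P=[ray(g,u/1.5,v/1.5,h) for u,v,h in((387,183,.02),(290,211,.006),(482,215,.006),(322,152,.034),(460,156,.034))]
for p in P: print(p.round(4), (M.T@(p-T)).round(4))
for a,b in((1,2),(3,4)): d=P[b]-P[a]; print(np.degrees(np.arctan2(d[1],d[0])))
```

```text
0.01 [array([258., 349.]), array([520., 351.]), array([263., 410.]), array([514., 411.])]
0.012 [array([260., 347.]), array([518., 348.]), array([265., 407.]), array([512., 408.])]
0.02 [array([267., 338.]), array([511., 340.]), array([271., 395.]), array([506., 397.])]
0.025 [array([271., 333.]), array([507., 334.]), array([275., 388.]), array([503., 390.])]
[ 0.5394 -0.0162  0.02  ] [ 0.185   0.062  -0.0024]
[ 0.4653 -0.0234  0.006 ] [ 0.199   0.0413 -0.0739]
[ 0.6043 -0.0511  0.006 ] [0.1989 0.0395 0.0678]
[0.5015 0.0105 0.034 ] [ 0.171   0.0813 -0.0446]
[ 0.5894 -0.0077  0.034 ] [0.1709 0.0795 0.0451]
-11.28216730888904
-11.692536495971902
```

>>> move_arm:
  increments:
    - [0.085,0.025,0,0,0,0,0]
    - [0.085,0.025,0,0,0,0,0]
    - [0.085,0.025,0,0,0,0,0]
    - [0.085,0.025,0,0,0,0,0]
    - [0.085,0.025,0,0,0,0,0]
    - [0.085,0.025,0,0,0,0,0]
    - [0.085,0.015,0,0,0,0,0]
    - [0.085,0.012,0,0,0,0,0]
    - [0.085,0.003,0,0,0,0,0]
    - [0.085,0,0,0,0,0,0]

```text
clock: 3.4
position: [0.5303, -0.0775, 0.0246]
eef_rot: [0.704, 0.06, 0.705, -0.06]
wrist_force: [0.3, 0.4, 0.8]
grip_width: 0.085
```

Run:
```python
from h import *
snap("scene","s2",(250,180,440,310),4)
```

```text
(no output)
```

View pics/s2.png

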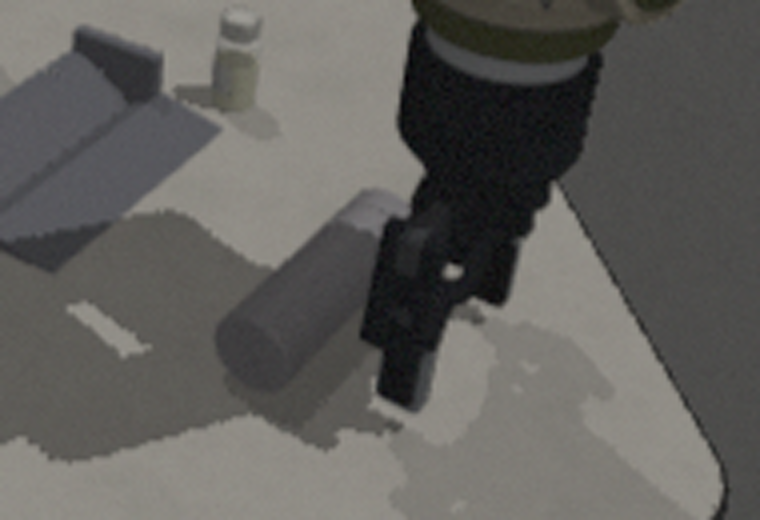

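>>> move_arm:
  increments:
    - [0.085,0,0.006,0,0,0,0]
    - [0.085,0,0.006,0,0,0,0]
    - [0.085,0,0.005,0,0,0,0]
    - [0.085,0,0.004,0,0,0,0]
    - [0.085,0,0.003,0,0,0,0]
    - [0.085,0,0.003,0,0,0,0]
    - [0.085,0,0.003,0,0,0,0]
    - [0.085,0,0.003,0,0,0,0]
    - [0.085,0,0.003,0,0,0,0]
    - [0.085,0,0.003,0,0,0,0]
    - [0.085,0,0.003,0,0,0,0]
    - [0.085,0,0.003,0,0,0,0]

```text
clock: 4.45
position: [0.5385, -0.033, 0.0253]
eef_rot: [0.704, 0.061, 0.705, -0.061]
wrist_force: [-1.4, 0.6, -0.3]
grip_width: 0.085
```

>>> move_arm:
  increments:
    - [0.085,0,0.004,0,-0.2,0,0]
    - [0.085,0,0.004,0,-0.2,0,0]
    - [0.085,0,0.004,0,-0.2,0,0]
    - [0.085,0,0.004,0,-0.2,0,0]
    - [0.085,0,0.004,0,-0.2,0,0]
    - [0.085,0,0.004,0,-0.2,0,0]
    - [0.085,0,0.004,0,-0.2,0,0]
    - [0.085,0,0.004,0,-0.2,0,0]
    - [0.085,0,0.003,0,-0.2,0,0]
    - [0.085,0,0.003,0,-0.2,0,0]
    - [0.085,0,0.003,0,-0.2,0,0]
    - [0.085,0,0.003,0,-0.2,0,0]

```text
clock: 5.45
position: [0.5452, 0.0104, 0.0253]
eef_rot: [0.706, 0.046, 0.706, -0.046]
wrist_force: [-0.7, -0.4, -0.1]
grip_width: 0.085
```

Run:
```python
from h import *
s=sense(); M=R.from_quat(np.roll(s["eef_rot"],-1)).as_matrix()
B=np.array([.5968,.1552]); a=-.1327; d=s["position"][:2]-B; c,n=np.cos(a),np.sin(a)
print(s["clock"],s["position"],"yaw",np.degrees(np.arctan2(M[1,2],M[0,2])),"block frame",c*d[0]+n*d[1],-n*d[0]+c*d[1],s["wrist_force"])
snap("top","t3",(205,175,385,310),4.4)
```

```text
5.45 [0.5452     0.01043989 0.02529559] yaw -7.400437398860331 block frame -0.03199300665415 -0.15031466125623605 [-0.67035833 -0.44124178 -0.09761839]
```

View pics/t3.png

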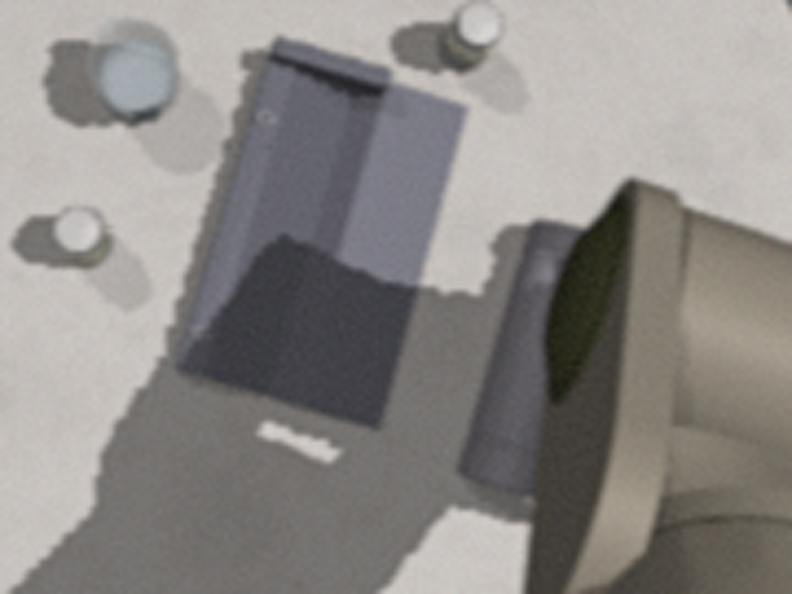

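>>> move_arm:
  increments:
    - [0.085,0,0.003,0,0,0,0]
    - [0.085,0,0.004,0,0,0,0]
    - [0.085,0,0.004,0,0,0,0]
    - [0.085,0,0.004,0,0,0,0]
    - [0.085,0,0.004,0,0,0,0]
    - [0.085,0,0.004,0,0,0,0]
    - [0.085,0,0.004,0,0,0,0]
    - [0.085,0,0.004,0,0,0,0]
    - [0.085,0,0.003,0,0,0,0]
    - [0.085,0,0.003,0,0,0,0]
    - [0.085,0,0.003,0,0,0,0]
    - [0.085,0,0.003,0,0,0,0]

```text
clock: 6.5
position: [0.5508, 0.0531, 0.0253]
eef_rot: [0.706, 0.046, 0.706, -0.046]
wrist_force: [0.1, -1.1, -0.5]
grip_width: 0.0849
```

>>> move_arm:
  increments:
    - [0.085,0,0.003,0,0,0,0]
    - [0.085,0,0.003,0,0,0,0]
    - [0.085,0,0.003,0,0,0,0]
    - [0.085,0,0.003,0,0,0,0]
    - [0.085,0,0.003,0,0,0,0]
    - [0.085,0,0.003,0,0,0,0]
    - [0.085,0,0.003,0,0,0,0]
    - [0.085,0,0.003,0,0,0,0]
    - [0.085,0,0.003,0,0,0,0]
    - [0.085,0,0.003,0,0,0,0]
    - [0.085,0,0.003,0,0,0,0]
    - [0.085,0,0.003,0,0,0,0]

```text
clock: 7.5
position: [0.5554, 0.0888, 0.0254]
eef_rot: [0.706, 0.046, 0.706, -0.046]
wrist_force: [-0.2, -4.2, 1.8]
grip_width: 0.0848
```

```bash
cat > st.py <<'E'
from h import *
s=sense(); M=R.from_quat(np.roll(s["eef_rot"],-1)).as_matrix()
B=np.array([.5968,.1552]); a=-.1327; d=s["position"][:2]-B; c,n=np.cos(a),np.sin(a)
print(s["clock"],s["position"],"yaw",np.degrees(np.arctan2(M[1,2],M[0,2])),"block frame",c*d[0]+n*d[1],-n*d[0]+c*d[1],s["wrist_force"])
E
cat >> st.py <<'E'
snap("wrist","w4",None,1.5)
E
python3 st.py; sed -i '$d' st.py
```

```text
7.5 [0.55541189 0.08876826 0.02535288] yaw -7.412784491138134 block frame -0.032234593287111105 -0.07132378605089762 [-0.18117739 -4.1898712   1.7847457 ]
```

View pics/w4.png

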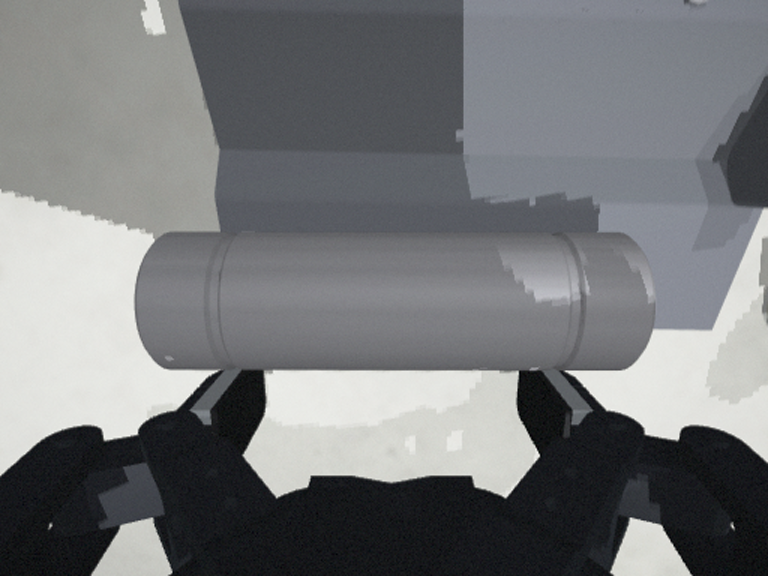

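>>> move_arm:
  increments:
    - [0.085,0,0.003,0,0,0,0]
    - [0.085,0,0.003,0,0,0,0]
    - [0.085,0,0.003,0,0,0,0]
    - [0.085,0,0.003,0,0,0,0]
    - [0.085,0,0.003,0,0,0,0]
    - [0.085,0,0.003,0,0,0,0]
    - [0.085,0,0.002,0,0,0,0]
    - [0.085,0,0.002,0,0,0,0]
    - [0.085,0,0.002,0,0,0,0]
    - [0.085,0,0.002,0,0,0,0]
    - [0.085,0,0.002,0,0,0,0]
    - [0.085,0,0.002,0,0,0,0]

```text
clock: 8.55
position: [0.5591, 0.1187, 0.0251]
eef_rot: [0.706, 0.046, 0.706, -0.046]
wrist_force: [0.2, 0.2, 0.3]
grip_width: 0.0853
```

>>> move_arm:
  increments:
    - [0.085,0,0.002,0,0,0,0]
    - [0.085,0,0,0,0,0,0]
    - [0.085,0,0,0,0,0,0]
    - [0.085,0,0,0,0,0,0]

```text
clock: 8.88
position: [0.5595, 0.1203, 0.0253]
eef_rot: [0.706, 0.046, 0.706, -0.046]
wrist_force: [-0.3, -0.1, -0.2]
grip_width: 0.0847
```

Run:
```python
exec(open('st.py').read()); snap("wrist","w5",None,1.5)
```

```text
8.8833 [0.55946119 0.12026596 0.02526291] yaw -7.417045405052217 block frame -0.03238838805910521 -0.03956723946335886 [-0.30418591 -0.07808787 -0.21051792]
```

View pics/w5.png

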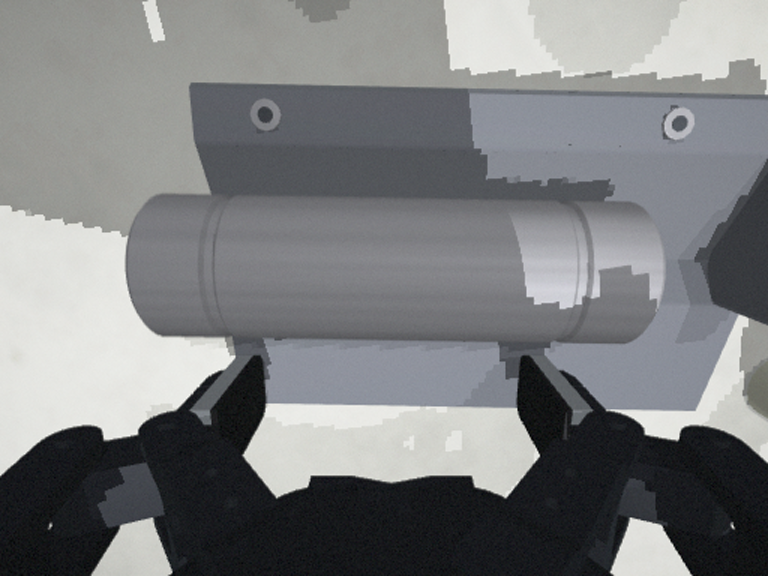

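Run:
```python
from h import *
g=dict(np.load("pics/w5.npz")); s=sense(); M=R.from_quat(np.roll(s["eef_rot"],-1)).as_matrix(); T=s["position"]
# fit seated column axis line from silhouette (hull corners): 
from scipy.optimize import least_squares
th=np.linspace(0,2*np.pi,180)
def cyl(p):
    l=np.vstack([np.c_[np.full(180,x),.02*np.cos(th),.02*np.sin(th)] for x in(-.065,.065)])
    w=R.from_euler('z',p[2]).apply(l)+[p[0],p[1],.0251]
    q=proj(g,w)*1.5; return q
def f(p):
    q=cyl(p); return [q[:,0].min()-127,q[:,0].max()-665,
      np.interp(200,*zip(*[q[np.lexsort((q[:,1],))[0]] if 0 else (200,q[:180,1].min()),(201,q[:180,1].min())]))-194, q[:180,1].max()-336, q[180:,1].min()-202, q[180:,1].max()-344]
r=least_squares(f,[.563,.155,-.14],diff_step=1e-4,x_scale=[.01,.01,.05]); p=r.x
print(p,np.degrees(p[2]),r.fun.round(1))
u=np.array([np.cos(p[2]),np.sin(p[2])]); e=p[:2]-.065*u
print("-x end",e, "rel TCP tool yz",M[:2,1]@(e-T[:2]),M[:2,2]@(e-T[:2]))
B=np.array([.5968,.1552]); d=p[:2]-B; print("block along",d@u,"across",-u[1]*d[0]+u[0]*d[1])
```

```text
[ 0.56646506  0.15929491 -0.14623888] -8.378870595165148 [-3.8  3.8  0.   0.7  0.5  0.3]
-x end [0.50215886 0.1687666 ] rel TCP tool yz 0.04075505373583875 -0.06309663458895094
block along -0.030607849124749415 across -0.00036914702598849023
```

>>> move_arm:
  increments:
    - [0.085,0,-0.005,0,0,0,0]
    - [0.085,0,-0.01,0,0,0,0]
    - [0.085,-0.015,0,0,0,0,0]
    - [0.085,-0.025,0,0,0,0,0]
    - [0.085,-0.025,0,0,0,0,0]
    - [0,-0.015,0,0,0,0,0]
    - [0,0,0.0185,-0.033,0,0,0]
    - [0,0,0.0185,-0.033,0,0,0]
    - [0,0,0.0195,-0.035,0,0,0]
    - [0,0,0,0,1,0,0]
    - [0,0,0,0,0,0,0]
    - [0,0,0,0,0,0,0]

```text
clock: 9.93
position: [0.4653, 0.1738, 0.1056]
eef_rot: [0.706, 0.052, 0.705, -0.052]
wrist_force: [-0.3, 0.1, 0.3]
grip_width: 0.0006
```

Run:
```python
exec(open('st.py').read())
e=np.array([.50216,.16877])-s["position"][:2]; print("end in tool y,z",M[:2,1]@e,M[:2,2]@e,s["grip_width"])
snap("wrist","w6",None,1.5)
```

```text
9.9333 [0.4653058  0.17381308 0.10559672] yaw -8.406006172184622 block frame -0.1328008495748605 0.0010513290515764585 [-0.28155298  0.07976349  0.30768552]
end in tool y,z 0.0003986861762695378 0.037195482214714116 0.0005595233175353072
```

View pics/w6.png

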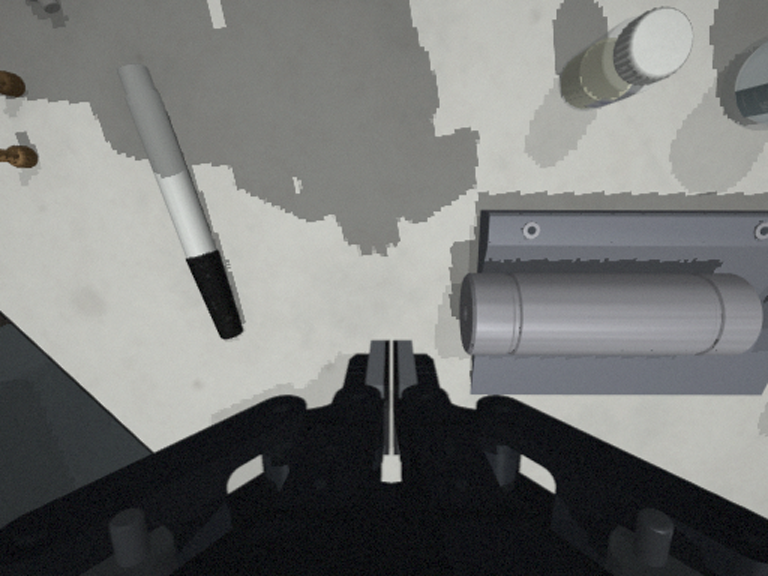

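The column is seated in the groove and overhangs the −x end (its end is at px 465,313). The closed fingers stand in line behind it, so I'll descend and push slowly.

>>> move_arm:
  increments:
    - [0,0.02,0,0,0,0,0]
    - [0,0.02,0,0,0,0,0]
    - [0,0.018,0,0,0,0,0]
    - [0,0.008,0,0,0,0,0]
    - [0,0,0,0.004,0,0,0]
    - [0,0,0,0.004,0,0,0]
    - [0,0,0,0.004,0,0,0]
    - [0,0,0,0.003,0,0,0]
    - [0,0,0,0.003,0,0,0]
    - [0,0,0,0.002,0,0,0]
    - [0,0,0,0.002,0,0,0]
    - [0,0,0,0.002,0,0,0]

```text
clock: 10.98
position: [0.4884, 0.171, 0.0394]
eef_rot: [0.705, 0.052, 0.705, -0.052]
wrist_force: [-3.2, -0.4, 2.1]
grip_width: 0.0
```

>>> move_arm:
  increments:
    - [0,0,0,0.002,0,0,0]
    - [0,0,0,0.002,0,0,0]
    - [0,0,0,0.002,0,0,0]
    - [0,0,0,0.002,0,0,0]
    - [0,0,0,0.002,0,0,0]
    - [0,0,0,0.002,0,0,0]
    - [0,0,0,0.002,0,0,0]
    - [0,0,0,0.002,0,0,0]
    - [0,0,0,0.002,0,0,0]
    - [0,0,0,0.002,0,0,0]

```text
clock: 11.82
position: [0.5084, 0.168, 0.0393]
eef_rot: [0.705, 0.052, 0.705, -0.052]
wrist_force: [-2.8, 0.4, 1.0]
grip_width: -0.0005
```

Run:
```python
exec(open('st.py').read())
snap("wrist","w7",None,1.5)
```

```text
11.8167 [0.50838891 0.1679592  0.03925303] yaw -8.418425224118915 block frame -0.08932198080199998 0.0009492742885355444 [-2.7975079   0.35299459  0.97009293]
```

View pics/w7.png

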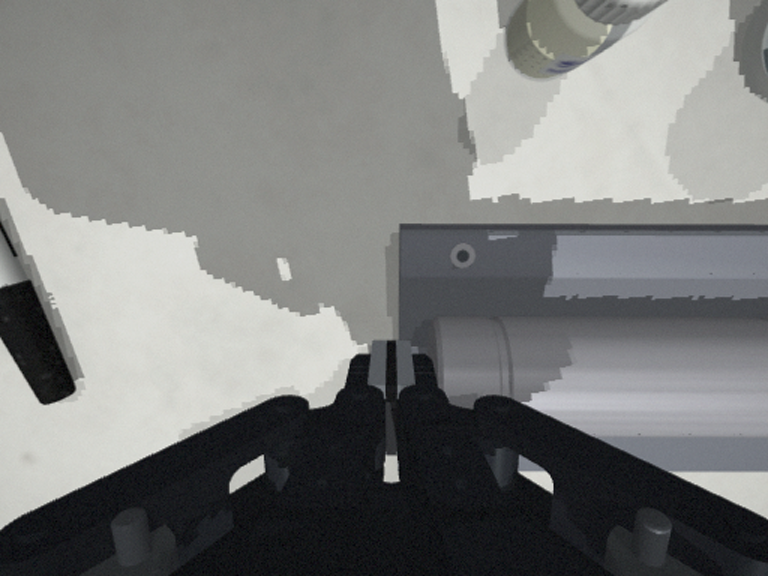

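>>> move_arm:
  increments:
    - [0,0,0,0.002,0,0,0]
    - [0,0,0,0.002,0,0,0]
    - [0,0,0,0.002,0,0,0]
    - [0,0,0,0.002,0,0,0]
    - [0,0,0,0.002,0,0,0]
    - [0,0,0,0.002,0,0,0]
    - [0,0,0,0.001,0,0,0]
    - [0,0,0,0.001,0,0,0]

```text
clock: 12.53
position: [0.5222, 0.1659, 0.0393]
eef_rot: [0.705, 0.052, 0.705, -0.052]
wrist_force: [-2.8, 1.3, 1.1]
grip_width: 0.0
```

>>> move_arm:
  increments:
    - [0,0,0,0.001,0,0,0]
    - [0,0,0,0.001,0,0,0]
    - [0,0,0,0.001,0,0,0]

```text
clock: 12.78
position: [0.5251, 0.1655, 0.0393]
eef_rot: [0.705, 0.052, 0.705, -0.052]
wrist_force: [-2.1, 0.7, 0.3]
grip_width: -0.0005
```

>>> move_arm:
  increments:
    - [0,0,0,0.001,0,0,0]
    - [0,0,0,0.001,0,0,0]

```text
clock: 12.95
position: [0.527, 0.1652, 0.0393]
eef_rot: [0.705, 0.052, 0.705, -0.052]
wrist_force: [-7.6, -0.4, 1.1]
grip_width: -0.0
```

>>> move_arm:
  increments:
    - [0,0,0,0.0005,0,0,0]
    - [0,0,0,0,0,0,0]

```text
clock: 13.12
position: [0.527, 0.1652, 0.0393]
eef_rot: [0.705, 0.052, 0.706, -0.052]
wrist_force: [-5.8, 0.4, 2.7]
grip_width: 0.0
```

```bash
python3 st.py
```

```text
13.1167 [0.52699559 0.1652283  0.03926125] yaw -8.415622657697158 block frame -0.07051755703022902 0.0007042466630096354 [-5.77327454  0.41318973  2.7367396 ]
```

>>> move_arm:
  increments:
    - [0,0,0,0.001,0,0,0]
    - [0,0,0,0,0,0,0]

```text
clock: 13.28
position: [0.5271, 0.1652, 0.0392]
eef_rot: [0.704, 0.052, 0.707, -0.052]
wrist_force: [-10.2, 1.3, 6.5]
grip_width: 0.0
```

>>> move_arm:
  increments:
    - [0,0,0,-0.001,0,0,0]
    - [0,0,0,-0.002,0,0,0]
    - [0,0,0,-0.006,0,0,0]
    - [0,0,0,-0.015,0,0,0]
    - [0,0,0,-0.02,0,0,0]
    - [0,-0.02,0,0,0,0,0]
    - [0,-0.03,0,0,0,0,0]
    - [0,-0.03,0,0,0,0,0]
    - [0,-0.03,0,0,0,0,0]
    - [0,0,-0.02,-0.03,0,0,0]
    - [0,0,-0.02,-0.03,0,0,0]
    - [0,0,0,0,0,0,0]

```text
clock: 14.28
position: [0.4142, 0.1395, 0.1484]
eef_rot: [0.703, 0.052, 0.707, -0.052]
wrist_force: [0.3, -0.5, -0.4]
grip_width: 0.0001
```

Run:
```python
exec(open('st.py').read())
snap("top","t8",(205,165,385,300),4.4)
```

```text
14.2833 [0.41419369 0.13953331 0.14838607] yaw -8.418186951676585 block frame -0.17892800779008947 -0.039689754851072234 [ 0.25896802 -0.49155327 -0.36536058]
```

View pics/t8.png

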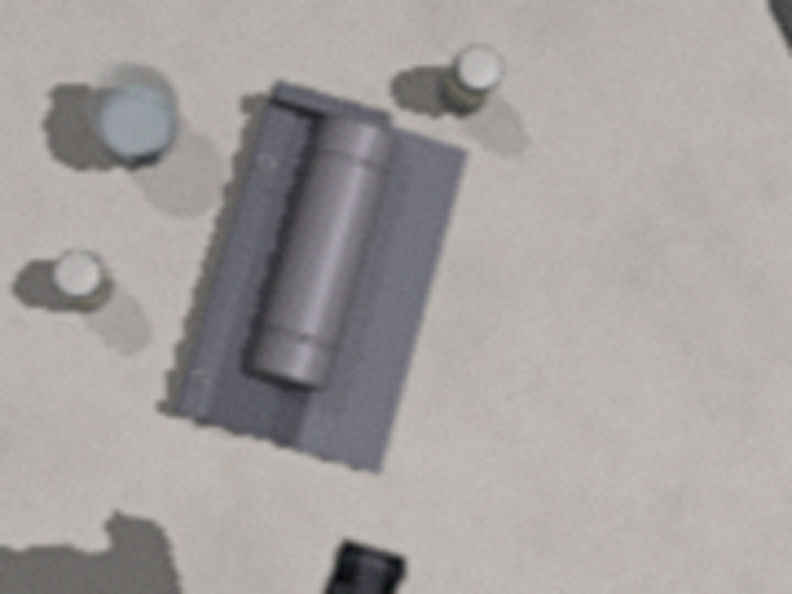

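>>> move_arm:
  increments:
    - [0,-0.01,-0.005,0.03,0,0,0]
    - [0,-0.01,-0.005,0.03,0,0,0]
    - [0,-0.01,-0.005,0.03,0,0,0]
    - [0,0,-0.005,0.03,0,0,0]
    - [0,0,-0.005,0.035,0,0,0]
    - [0,0,-0.005,0.035,0,0,0]
    - [0,0,0,0.035,0,0,0]
    - [0,0,0,0.03,0,0,0]
    - [0,0,0,0,0,0,0]
    - [0,0,0,0,0,0,0]

```text
clock: 15.17
position: [0.6686, 0.0734, 0.178]
eef_rot: [0.705, 0.052, 0.705, -0.052]
wrist_force: [-0.7, 0.4, 0.2]
grip_width: -0.0001
```

Run:
```python
exec(open('st.py').read())
snap("wrist","w9",None,1.56)
```

```text
15.1667 [0.66862902 0.07344984 0.17800031] yaw -8.442558292320983 block frame 0.0820139501196695 -0.07152767255208796 [-0.72300821  0.4393082   0.1590756 ]
```

View pics/w9.png

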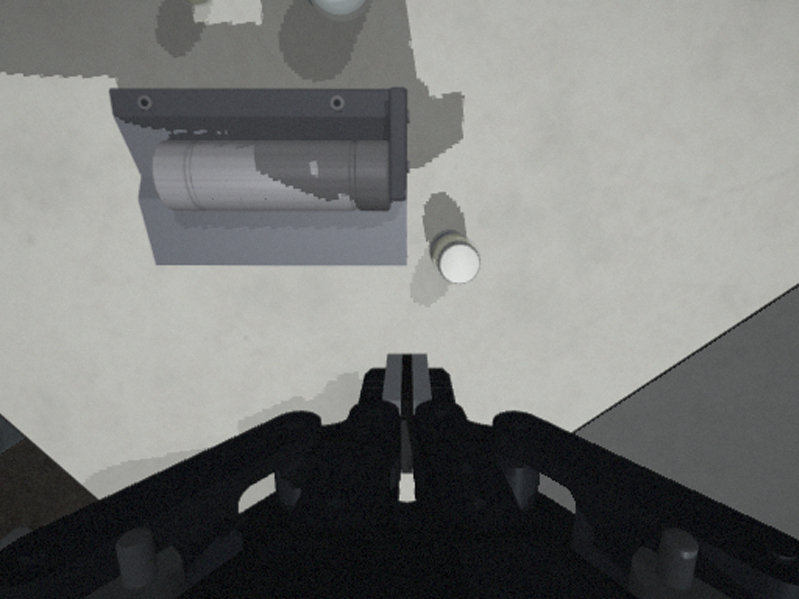

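The column's end meets the stop plate at about (389,175) px with no visible gap. It is parallel to the groove, and the vials are standing. I'll hand in.

```bash
python3 -c "
from station import *
print(finish_job(), sense()['clock'])"
```

```text
the job is handed in; nothing more can be done
the job is handed in; nothing more can be done
```

I rolled the column along the bench, up the ramp and into the V-groove with the two open fingertips. Then I pushed it lengthwise with the closed fingers, backed off and handed the job in at about 15 s.

- **End stop:** During the push the force rose from about 3 N to about 10 N while the tool stopped advancing. This happened where the column's end was expected to be when home.
- **Last pictures:** The close-up shows the column lying in the groove with its end against the stop plate and no visible gap. Before that, the top view showed both vials and the beaker at their starting pixel positions.
- **Disagreements:** My first top-view fit put the groove about 0.8° off the later wrist view; I corrected for this before the lengthwise push. The stop plate also appears off-centre by about 14 mm towards +y compared with what I assumed, but the column still seats against it.

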